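Hold two plywood cheeks over their slots in the gluing jig

TASK

In the gluing jig, leave the tweezers open and slide their carriage along the track until the two plywood cheeks carried by the tweezer tips are beside the slots in the plywood foot, centred on the slots' length. Then squeeze the sprung tweezers until the cheeks are 24 mm apart middle to middle, the marked gap, so that each stands squarely above its own slot, and keep holding that gap steady with the gripper: the job finishes while you hold, without letting go. Leave everything else on the bench where it is.

Things in the scene. Friction and masses are not known exactly. Their poses are not given: they have to be found in the camera images.
- jig: the gluing jig, fixed to the bench: a plywood board 90 mm (x) by 420 mm (y) by 8 mm, with an aluminium track (top 14 mm above the bench) along its y axis and a 28 mm high stop at each end. Origin: centre of its underside, on the bench. The carriage advances along jig +y; the tweezers close along jig x. At yaw 0 the jig's axes are the world's
- foot: laser-cut plywood foot 70 (x) by 60 (y) by 6 mm, fixed on the track ahead of the carriage. Origin: centre of its underside, 14 mm above the bench, on the track's centre line; its axes are parallel to the jig's. Its top carries two burnt-dark slots, each 10 mm wide (x) and 32 mm long (along y), centred at x = -12 mm and x = +12 mm, y = 0
- carriage (a joint): how far the carriage has slid along jig +y from the rear end of its track, 0 to 0.13 m. It stays where it is left (friction about 3 N). Carriage block 50 by 80 mm, its top 32.5 mm above the bench
- fin_top (a point): centre of the top face of the carriage's black upright grip fin, 74.5 mm above the bench. The fin is 20 mm thick (jig x), 26 mm long (jig y) and 42 mm high; it can be gripped from above across its thickness. The tweezers' post (14 by 18 mm, top 75.5 mm above the bench) stands centred 45 mm ahead of the fin's centre
- pad_near (a point): outermost line of the near (jig -x side) arm's finger pad, an upright steel roller 12 mm in diameter, 55 to 79 mm above the bench (centre 67). The two pads are squeezed together along jig x from outside: outside width 53 mm at rest, 35.5 mm when the cheeks are 24 mm apart; each 1 mm off this width takes about 1.47 mm off the cheek gap. The pads lie 85 mm ahead (jig +y) of the arms' hinges
- pad_far (a point): the same for the far (jig +x side) arm
- tip_near (a point): tip of the near (jig -x side) tweezer arm, 67 mm above the bench, in the middle plane of the plywood cheek on it: 3 mm thick, 22 mm long (y), 48 mm high, lower edge 26 mm above the bench, 6 mm clear of the foot. The gap is the distance from tip_near to tip_far: 50 mm at rest, 24 mm wanted. Closing to 24 mm carries the tips about 1.4 mm forward along jig +y
- tip_far (a point): the same for the far (jig +x side) arm
- glue: bystander: white glue bottle, 42 mm across, 115 mm tall. Origin: underside
- gear: bystander: toothed plywood gear lying flat, 70 mm across, 6 mm thick. Origin: underside
- spare_foot: bystander: plywood plate 50 by 70 by 6 mm with one slot, loose on the bench. Origin: underside
- pin_jar: bystander: glass jar with a metal lid, 48 mm across, 55 mm tall. Origin: underside
- square: bystander: steel try square lying flat, stock 16 by 70 by 12 mm, blade about 70 mm long towards its +x. Origin: underside
- tape: bystander: roll of tape lying flat, 68 mm across, 20 mm tall. Origin: underside
- sand_block: bystander: cork sanding block 40 by 65 by 28 mm. Origin: underside
- tweezer_near: the near (jig -x side) tweezer arm itself, a steel strip with its pad and cheek, 125 mm long from hinge to tip. Origin: on its hinge, 67 mm above the bench; its y axis runs along the arm to the tip. The strip is 12 mm high, with only the track and foot under it. It springs open by itself: about 1.4 N at its pad to start it moving, 6.5 N at the marked gap, 9 N at its inner stop (cheeks 11 mm apart)
- tweezer_far: the same for the far (jig +x side) arm

How it is judged:
On the way:
1. the carriage has been slid so that both open cheeks are beside the slots (within 5 mm of the slots' middle along the track), the tweezers still open (gap over 44 mm) (y of tip_near in the frame of foot between -0.005 and 0.005 m and y of tip_far in the frame of foot between -0.005 and 0.005 m and distance between tip_near and tip_far above 0.044 m), for 0.2 s.
At the end, for the whole second after the job is handed in: the gripper's fingers still press on both tweezer arms (over 0.5 N each); the cheek gap is 24 mm within 2.5 mm; each cheek stands over its own slot, within 3.5 mm of its centre line across and 5 mm of its middle along; the carriage is at rest (under 10 mm/s) (y of tip_near in the frame of foot between -0.005 and 0.005 m and y of tip_far in the frame of foot between -0.005 and 0.005 m and distance between tip_near and tip_far between 0.0215 and 0.0265 m and x of tip_near in the frame of foot between -0.0155 and -0.0085 m and x of tip_far in the frame of foot between 0.0085 and 0.0155 m and contact force between the fingers and tweezer_near above 0.5 N and contact force between the fingers and tweezer_far above 0.5 N and velocity of joint carriage between -0.01 and 0.01 m/s); the arm keeps its last pose, push and grip.
It fails at once if a bystander was pushed more than 30 mm from its place (distance of any of glue, gear, spare_foot, pin_jar, square, tape, sand_block from where it was at the start of the episode above 0.03 m).
It also fails if it takes over 45 s, if anything falls off the work surface, if the arm or the gripper's body presses on something with over 40 N, if the wrist force passes 120 N, or if a joint passes its speed limit or range.

ROBOT

A 6-joint arm with a two-finger parallel gripper is mounted at the origin on the work surface. World frame = base frame: x ahead of the robot, y to its left, z up, the work surface at z = 0. Lengths are in m, angles in rad, forces in N, time in s.
With the tool pointing down it reaches from about 0.25 to 0.725 m from the base axis. Payload 4 kg.
Tool frame: the origin (TCP) lies midway between the tips of the shut fingers; the grasp point (between the pads) lies 19 mm behind it; z points along the fingers, y is the line along which they close (so a half turn about z gives the same grasp; the last joint's range is limited). The gripper opens to 85 mm and grips with 20 to 120 N. Pads are 22 mm wide; open, the fingers measure 114 mm over their backs; the gripper's body (76 mm by 85 mm) begins 54 mm behind the grasp point. The pads swing forward as they close: fully open they stand 13 mm farther back than shut.
Start: joints at [-1.13, 0.241, 0.005, 1.335, 0, 1.571], TCP at [0.213, -0.452, 0.205] pointing down, gripper open.
Joint ranges: [-2.72, 2.72], [-1.05, 1.87], [-1.09, 1.28], [-1.99, 2.15], [-1.42, 1.44], [-3.14, 3.14]. Speed limits (rad/s): [2.79, 2.79, 3.14, 3.14, 3.14, 3.14].

INTERFACE

Orientations are given as a 3x3 rotation matrix whose columns are the frame's x, y, z axes.
In Python, from rig import r, capture gives the robot as it stands.
- The arm moves only by the tool drive_tool, never from a script. Its argument "commands" is a list of rows, each an object of numbers: "x", "y", "z": the shift along the tool's x, y, z in mm; "twist": the turn about the tool's z in rad. A call has 1 to 12 rows; each row is the pose to reach, as a shift and turn from the pose commanded when the call began, along the tool's axes at that moment; what a row does not reach only later rows make up. A row lasts 1/8 s, in which the tool goes at most 62.5 mm and 10.7 degrees, less where a joint would pass 70% of its speed; a pose out of reach is approached as far as the arm can. A call with a gripper value outside its range is refused whole. "claw" is the closure, from -1 (fully open) to 1 (shut), set as the call begins (left out, the last holds). The fingers move at their own pace and stop on an object; "force" is the grip in N (left out, the last holds). Time passes only in rows, so rows that repeat a pose let the fingers close. It gives the time, the measured TCP pose, the force, the opening and the grip force at its end, in the units of the state.
- r.observe(): the state, without advancing time (a new reading comes with each control period).
- capture(name): name is "scene" or "top" or "wrist"; returns a dict with "pixels" (480x640x3 uint8, red, green, blue), "z_map" (480x640 float32, m along the optical axis (not along the pixel's ray), 0 where there is no reading), "fov_y" (degrees; the focal length in pixels is half the picture's height over the tangent of half this angle, whatever the lens; pixels are square), "cx", "cy" (the principal point, pixels), "extrinsics" (4x4, takes a point from camera to world coordinates). Camera axes: x right, y up, looking along -z (the intrinsics and any distortion apply to the point x, -y, -z); pixel columns grow to the right and rows downward; lengths in m; the calibration is good to about 2 mm. The wrist camera is an equidistant fisheye: a pixel r from the principal point sees the ray r / f radians off the axis. A picture is of the moment at which its call begins.
- r.sign_off(): hands the job in; it is judged then, once.
The state is a dict: "time_s": time; "joint_positions": joint angles; "qd": joint speeds; "tau": joint torques, N m; "eef_pos": TCP position; "ee_rot": TCP orientation; "ft_force": force on the tool from outside, world axes, zero at the start; "ft_torque": the same for the moment, N m; "grip_width": finger opening in m; "finger_force": force on a finger pad.
Only numpy, scipy, OpenCV 4.12 (cv2) and the standard library are available. Lean on these libraries where they do the work, as an engineer would, in place of code of your own. Each camera call takes 0.05 s, during which the arm holds its last target. There are 200 camera calls.

## Working session

There is one attempt and no reset: what is moved stays moved. The work goes in short steps, Python scripts to look and compute and a tool call to move; the robot and the scene stay as the last step left them, time stands still between calls to the robot, and variables do not carry over. Pictures are saved under pics/ and viewed, at most 10 in all, crops included, and the job is handed in when it is done.

Besides the shell and the picture viewer there is one more tool, called after "Call:" as a command line: name --argument value ..., lists and objects as JSON in quotes. drive_tool: Moves the arm, as the interface text tells. Its arguments: {"type":"object","properties":{"commands":{"type":"array"},"claw":{"type":"number"},"force":{"type":"number"}},"required":["commands"]}

```bash
mkdir -p pics; cat > h.py <<'E'
import numpy as np, cv2
from rig import r, capture
def save(n,c): cv2.imwrite(f"pics/{n}.png",cv2.cvtColor(c["pixels"],cv2.COLOR_RGB2BGR))
def cloud(c):
    f=240/np.tan(np.radians(c["fov_y"])/2); v,u=np.mgrid[:480,:640]; z=c["z_map"]
    p=np.stack([(u-c["cx"])/f*z,-(v-c["cy"])/f*z,-z],-1); E=np.array(c["extrinsics"])
    w=p@E[:3,:3].T+E[:3,3]; w[z<=0]=np.nan; return w
E
python3 - <<'E'
from h import *
for n in("top","scene"):
    c=capture(n); save(n+"1",c); np.savez(n+"1",**c)
    print(n,c["fov_y"],c["cx"],c["cy"],np.round(c["extrinsics"],3).tolist(),[k for k in c])
s=r.observe(); print(s["time_s"],s["eef_pos"],np.round(s["ee_rot"],3).tolist(),s["grip_width"])
E
```

```text
top 44.87546572462894 311.19445729221917 236.82264220238062 [[0.001, 0.997, -0.079, 0.521], [-1.0, -0.001, -0.026, 0.056], [-0.026, 0.079, 0.997, 0.983], [0.0, 0.0, 0.0, 1.0]] ['pixels', 'z_map', 'fov_y', 'cx', 'cy', 'extrinsics']
scene 42.097848478250874 322.2821817931156 233.3002391719506 [[0.322, -0.692, 0.647, 1.144], [0.947, 0.229, -0.227, -0.134], [0.009, 0.685, 0.728, 0.714], [0.0, 0.0, 0.0, 1.0]] ['pixels', 'z_map', 'fov_y', 'cx', 'cy', 'extrinsics']
0.1 [ 0.21306116 -0.45163727  0.20388581] [[0.904, 0.427, -0.001], [0.427, -0.904, 0.002], [0.0, -0.002, -1.0]] 0.08593271888975304
```

View pics/top1.png

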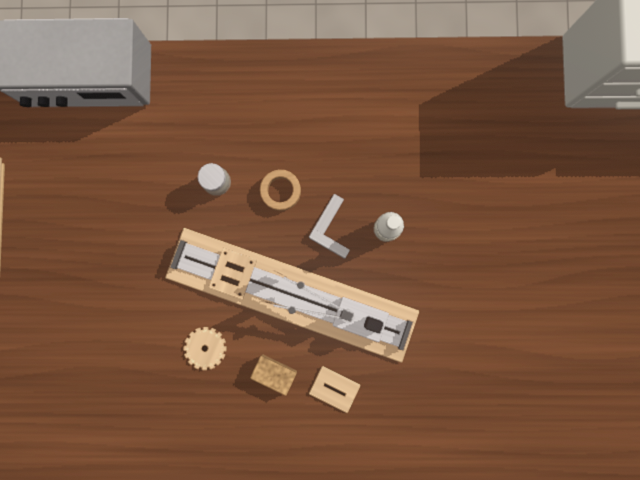

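View pics/scene1.png

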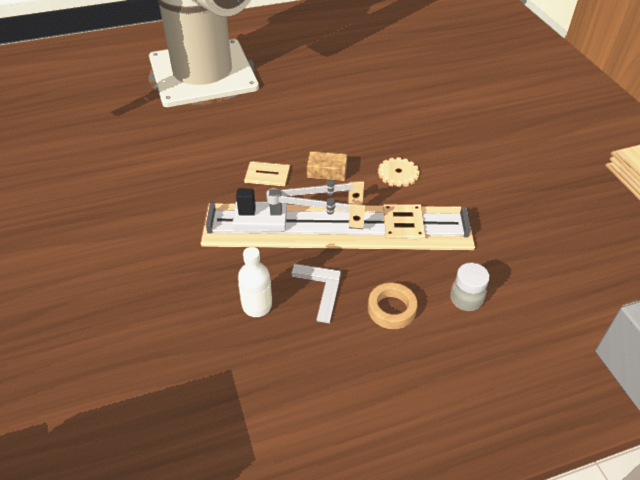

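The top view shows the jig running from (410,335) to (175,255), foot at (233,272) with slots at (235,266) and (230,281), fin at (374,325), rollers at (300,286) and (292,310). The scene view shows the same layout and the cheeks about 50 px short of the foot.

```bash
python3 - <<'E'
from h import *
c=dict(np.load("top1.npz")); w=cloud(c); im=c["pixels"].astype(int)
g=im.max(-1)
E=c["extrinsics"]; f=240/np.tan(np.radians(c["fov_y"])/2)
def ray(u,v,h):
    d=E[:3,:3]@np.array([(u-c["cx"])/f,-(v-c["cy"])/f,-1]); t=(h-E[2,3])/d[2]; return E[:3,3]+t*d
v,u=np.mgrid[:480,:640]
# slots
def blobs(m,lo,hi,h,name):
    n,l,s,ce=cv2.connectedComponentsWithStats(m.astype(np.uint8))
    for i in range(1,n):
        if lo<s[i,4]<hi: print(name,s[i].tolist(),np.round(ce[i],1),"P",np.round(ray(*ce[i],h),4),"z",np.round(np.nanmedian(w[l==i],0),4))
blobs((g<80)&(u>212)&(u<256)&(v>248)&(v<298),10,400,.02,"slot")
blobs((g<70)&(u>355)&(u<390)&(v>308)&(v<340),40,600,.0745,"fin")
blobs((w[...,2]>.069)&(u>260)&(u<400)&(v>260)&(v<345),2,900,.0745,"high")
# board: plywood-coloured, z 4..13mm
hsv=cv2.cvtColor(c["pixels"],cv2.COLOR_RGB2HSV)
m=((w[...,2]>.004)&(u>160)&(u<425)&(v>225)&(v<365)).astype(np.uint8)
n,l,s,ce=cv2.connectedComponentsWithStats(m); i=1+s[1:,4].argmax(); 
P=w[l==i]; P=P[(P[:,2]<.0125)&(P[:,2]>.005)]; q=cv2.minAreaRect(P[:,:2].astype(np.float32)*1000); print("board",q)
a=w[(w[...,2]>.0)&(w[...,2]<.05)]
print("bench z",np.nanmedian(w[400:450,100:200,2]))
cv2.imwrite("pics/crop.png",cv2.cvtColor(cv2.resize(c["pixels"][225:365,160:425],None,fx=3,fy=3,interpolation=cv2.INTER_CUBIC),cv2.COLOR_RGB2BGR))
E
```

```text
slot [226, 263, 17, 8, 57] [234.5 266.5] P [0.5478 0.2083 0.02  ] z [0.5485 0.2077 0.0207]
slot [222, 276, 16, 9, 58] [229.6 280.1] P [0.5252 0.2163 0.02  ] z [0.5253 0.2157 0.0203]
fin [365, 317, 17, 15, 169] [372.7 324.5] P [ 0.4567 -0.0158  0.0745] z [ 0.4562 -0.0161  0.0745]
high [271, 270, 84, 53, 394] [323.8 302.5] P [0.4903 0.0598 0.0745] z [0.478  0.0525 0.0741]
high [261, 302, 40, 12, 112] [283.6 307.3] P [0.4828 0.1223 0.0745] z [0.4833 0.1144 0.0756]
high [365, 317, 19, 16, 212] [374.2 324.7] P [ 0.4564 -0.018   0.0745] z [ 0.4561 -0.0179  0.0745]
board ((502.44415283203125, 115.49432373046875), (421.33587646484375, 91.38047790527344), 70.63140106201172)
bench z 0.0002626490923500202
```

View pics/crop.png

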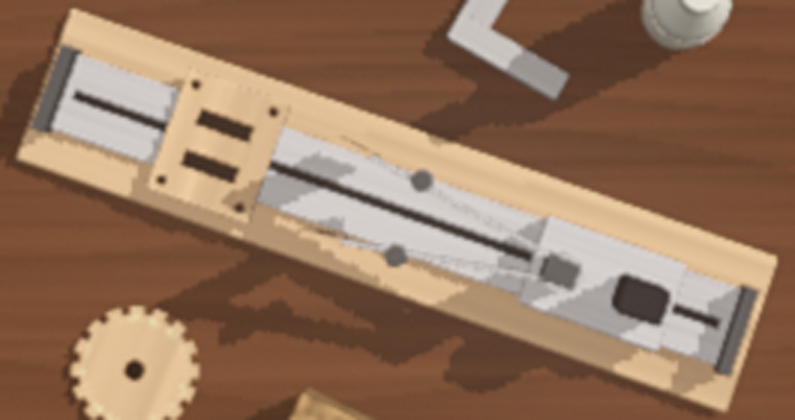

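The crop shows roller tops at about (300.3,285.3) and (292,310.3) in full-image pixels, the post at (346,315), and both cheeks edge-on near (275,275) and (265,303), where they are hard to see.

```bash
cat >> h.py <<'E'
TH=np.radians(-19.4); O=np.array([.5365,.2123])  # foot centre, jig yaw
RJ=np.array([[np.cos(TH),-np.sin(TH)],[np.sin(TH),np.cos(TH)]])
def jig(p): return (np.asarray(p)[...,:2]-O)@RJ   # foot frame xy
E
python3 - <<'E'
from h import *
c=dict(np.load("top1.npz")); w=cloud(c); j=jig(w)*1000; E=c["extrinsics"]; f=240/np.tan(np.radians(c["fov_y"])/2)
def ray(u,v,h):
    d=E[:3,:3]@np.array([(u-c["cx"])/f,-(v-c["cy"])/f,-1]); t=(h-E[2,3])/d[2]; return E[:3,3]+t*d
for p in((300.3,285.3),(292,310.3)): print("roller",np.round(jig(ray(*p,.079))*1000,1))
z=w[...,2]
def st(n,m): print(n,m.sum(),"x",np.round(np.nanpercentile(j[m][:,0],[2,50,98]),1),"y",np.round(np.nanpercentile(j[m][:,1],[2,50,98]),1),"z",np.round(np.median(z[m]),4))
B=(abs(j[...,0])<60)&(j[...,1]<0)&(j[...,1]>-320)
st("fin",B&(z>.0735)&(j[...,1]<-225)); st("post",B&(z>.0745)&(abs(j[...,0])<15)&(j[...,1]>-225)&(j[...,1]<-170))
for s in(-1,1):
    st("roller",B&(z>.0765)&(j[...,0]*s>12)&(j[...,1]>-160)&(j[...,1]<-100))
    st("cheek",B&(z>.06)&(j[...,0]*s>15)&(j[...,1]>-105)&(j[...,1]<-40))
d=dict(np.load("scene1.npz")); w=cloud(d); z=w[...,2]; j=jig(w)*1000
B=(abs(j[...,0])<60)&(j[...,1]<0)&(j[...,1]>-320)
print("scene"); st("fin",B&(z>.0715)&(j[...,1]<-225)); st("foot",(abs(j[...,0])<45)&(abs(j[...,1])<40)&(z>.018))
for s in(-1,1):
    st("roller",B&(z>.0765)&(j[...,0]*s>10)&(j[...,1]>-160)&(j[...,1]<-100))
    st("cheek",B&(z>.03)&(z<.058)&(j[...,0]*s>15)&(j[...,1]>-105)&(j[...,1]<-40))
E
```

```text
roller [  20.1 -116. ]
roller [ -20.5 -116.8]
fin 149 x [-8.   0.9 10. ] y [-255.8 -244.5 -232. ] z 0.0752
post 97 x [-8.4  0.3  8.4] y [-210.2 -200.4 -176.3] z 0.0757
roller 45 x [-24.9 -20.  -14.6] y [-123.2 -116.2 -110.7] z 0.0787
cheek 59 x [-26.3 -22.6 -18.7] y [-104.5  -83.9  -65.4] z 0.0736
roller 48 x [16.  21.4 26.4] y [-122.1 -115.6 -110.5] z 0.0793
cheek 52 x [21.  24.7 27.8] y [-103.2  -82.9  -66.4] z 0.0732
scene
fin 152 x [-4.6  5.2 13.5] y [-255.4 -243.4 -231.2] z 0.0739
foot 1160 x [-29.5   5.7  37.8] y [-28.7   0.5  28.9] z 0.02
roller 38 x [-21.9 -16.1 -11.6] y [-120.2 -115.6 -109.6] z 0.0789
cheek 180 x [-23.6 -20.7 -17.9] y [-85.7 -74.9 -64.8] z 0.0444
roller 40 x [17.5 24.4 29.5] y [-120.  -115.5 -109.6] z 0.0784
cheek 189 x [26.6 29.1 31.7] y [-86.  -75.6 -65.1] z 0.0441
```

Tips are about 75.5 mm short of the slots' middle, and both views agree on this. The fin centre is near world (0.456,-0.018). Next I move above it with tool y along jig x.

Call:
drive_tool --commands '[{"x": 50,"y": -36,"z": 0,"twist": -0.1},{"x": 101,"y": -72,"z": 0,"twist": -0.2},{"x": 152,"y": -108,"z": 0,"twist": -0.3},{"x": 202,"y": -144,"z": 0,"twist": -0.4},{"x": 253,"y": -180,"z": 0,"twist": -0.5},{"x": 304,"y": -216,"z": 10,"twist": -0.6},{"x": 354,"y": -252,"z": 25,"twist": -0.7},{"x": 405,"y": -288,"z": 50,"twist": -0.79},{"x": 405,"y": -288,"z": 80,"twist": -0.79},{"x": 405,"y": -288,"z": 80,"twist": -0.79},{"x": 405,"y": -288,"z": 80,"twist": -0.79},{"x": 405,"y": -288,"z": 80,"twist": -0.79}]' --claw -1 --force 20

```text
time_s: 1.6
eef_pos: [0.4576, -0.0198, 0.1262]
ee_rot: [[0.335, 0.942, 0.003], [0.942, -0.335, -0.0], [0.001, 0.003, -1.0]]
ft_force: [0.7, 0.1, 0.6]
grip_width: 0.0853
finger_force: 0.0
```

```bash
python3 - <<'E'
from h import *
c=capture("wrist"); save("wrist1",c); np.savez("wrist1",**c)
s=r.observe(); print(s["time_s"],s["eef_pos"],np.round(s["ee_rot"],3).tolist(),s["grip_width"],"foot frame",jig(s["eef_pos"])*1000,s["joint_positions"],s["ft_force"])
R=np.array(s["ee_rot"]); print("yaw y",np.degrees(np.arctan2(R[1,1],R[0,1])))
E
```

```text
1.65 [ 0.45753799 -0.01982017  0.12612314] [[0.335, 0.942, 0.003], [0.942, -0.335, -0.0], [0.001, 0.003, -1.0]] 0.08533486458256392 foot frame [   2.62253652 -245.16911417] [-4.32807159e-02  2.08493563e-01 -2.48974833e-01  1.11060878e+00
 -1.58061816e-05  1.86930808e+00] [ 0.28528397 -0.72708599  0.48574935]
yaw y -19.583325427576078
```

View pics/wrist1.png

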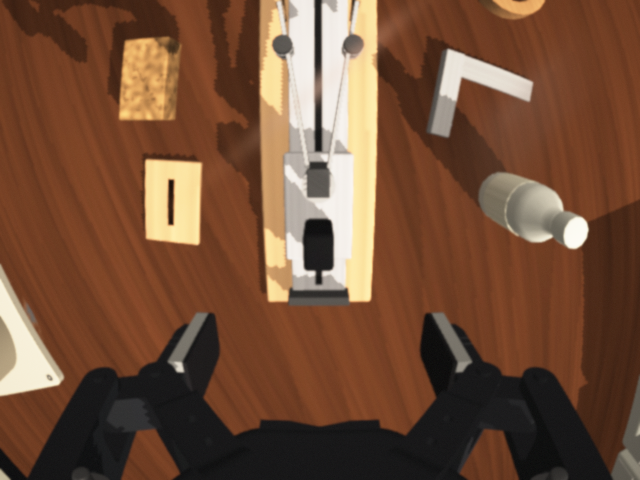

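The wrist view shows the fin at (318,245) midway between the fingertips, which are at about x 217 and 422, and the jig is aligned with the tool. Descend and grip the fin.

Call:
drive_tool --commands '[{"x": 1,"y": -1,"z": 40,"twist": 0},{"x": 1,"y": -1,"z": 80,"twist": 0},{"x": 1,"y": -1,"z": 80,"twist": 0},{"x": 1,"y": -1,"z": 80,"twist": 0}]'

```text
time_s: 2.15
eef_pos: [0.4574, -0.0181, 0.0463]
ee_rot: [[0.334, 0.942, 0.002], [0.942, -0.334, -0.0], [0.001, 0.002, -1.0]]
ft_force: [-0.2, -0.5, -0.3]
grip_width: 0.0853
finger_force: 0.0
```

Call:
drive_tool --commands '[{"x": 0,"y": 0,"z": 0,"twist": 0},{"x": 0,"y": 0,"z": 0,"twist": 0},{"x": 0,"y": 0,"z": 0,"twist": 0},{"x": 0,"y": 0,"z": 0,"twist": 0}]' --claw 0.3 --force 20

```text
time_s: 2.65
eef_pos: [0.4562, -0.0176, 0.0449]
ee_rot: [[0.333, 0.943, 0.0], [0.943, -0.333, -0.0], [0.0, 0.0, -1.0]]
ft_force: [0.0, 0.4, -0.7]
grip_width: 0.0299
finger_force: 0.0
```

```bash
cat > st.py <<'E'
from h import *
s=r.observe(); R=np.array(s["ee_rot"]); print(round(s["time_s"],2),"tcp",np.round(s["eef_pos"],4),"foot frame mm",np.round(jig(s["eef_pos"])*1000,1),"yaw",round(np.degrees(np.arctan2(R[1,1],R[0,1])),2),"w",s["grip_width"],"ff",s["finger_force"],"F jig xyz",np.round(np.r_[np.array(s["ft_force"])[:2]@RJ,s["ft_force"][2]],2),"T",np.round(s["ft_torque"],2))
E
python3 st.py
```

```text
2.65 tcp [ 0.4562 -0.0176  0.0449] foot frame mm [   0.7 -243.5] yaw -19.47 w 0.02985235080586228 ff 0.0 F jig xyz [-0.1  0.4 -0.7] T [-0.03  0.02 -0.05]
```

Call:
drive_tool --commands '[{"x": 0,"y": 0,"z": 0,"twist": 0},{"x": 0,"y": 0,"z": 0,"twist": 0},{"x": 0,"y": 0,"z": 0,"twist": 0},{"x": 0,"y": 0,"z": 0,"twist": 0}]' --claw 0.7 --force 20

```text
time_s: 3.15
eef_pos: [0.4574, -0.018, 0.0451]
ee_rot: [[0.334, 0.943, 0.002], [0.943, -0.334, -0.001], [0.0, 0.002, -1.0]]
ft_force: [4.3, -2.2, -0.2]
grip_width: 0.0187
finger_force: 21.9
```

```bash
python3 st.py
```

```text
3.15 tcp [ 0.4574 -0.018   0.0451] foot frame mm [   1.9 -243.5] yaw -19.49 w 0.018721900344856084 ff 21.854960024356842 F jig xyz [ 4.83 -0.65 -0.23] T [-0.56 -0.93 -0.03]
```

Call:
drive_tool --commands '[{"x": 8,"y": 1,"z": 0,"twist": 0},{"x": 18,"y": 1,"z": 0,"twist": 0},{"x": 28,"y": 1,"z": 0,"twist": 0},{"x": 38,"y": 1,"z": 0,"twist": 0},{"x": 48,"y": 1,"z": 0,"twist": 0},{"x": 58,"y": 1,"z": 0,"twist": 0},{"x": 67,"y": 1,"z": 0,"twist": 0},{"x": 73,"y": 1,"z": 0,"twist": 0},{"x": 75,"y": 1,"z": 0,"twist": 0},{"x": 75,"y": 1,"z": 0,"twist": 0},{"x": 75,"y": 1,"z": 0,"twist": 0}]'

```text
time_s: 4.53
eef_pos: [0.4827, 0.0537, 0.045]
ee_rot: [[0.333, 0.943, 0.001], [0.943, -0.333, 0.001], [0.002, 0.001, -1.0]]
ft_force: [2.3, -1.2, 6.0]
grip_width: 0.0188
finger_force: 22.4
```

```bash
python3 st.py; cat > m.py <<'E'
from h import *
import sys
for nm in("top","scene"):
    c=capture(nm); save(nm+sys.argv[1],c); w=cloud(c); z=w[...,2]; j=jig(w)*1000
    def st(n,m): 
        if m.sum()>5: print(nm,n,m.sum(),"x",np.round(np.nanpercentile(j[m][:,0],[2,50,98]),1),"y",np.round(np.nanpercentile(j[m][:,1],[2,50,98]),1),"z",np.round(np.median(z[m]),4))
    Y=float(sys.argv[2]); S=float(sys.argv[3])
    st("foot",(abs(j[...,0])<45)&(abs(j[...,1])<40)&(z>.017)&(z<.022))
    for s in(-1,1):
        st("roller",(abs(j[...,0])<40)&(z>.0765)&(z<.082)&(j[...,0]*s>8)&(abs(j[...,1]-Y+40)<12))
        st("cheek",(abs(j[...,0])<40)&(z>.03)&(z<.058)&(j[...,0]*s>S)&(abs(j[...,1]-Y)<22))
E
python3 m.py 2 0 12
```

```text
4.53 tcp [0.4827 0.0537 0.045 ] foot frame mm [   2.  -167.5] yaw -19.44 w 0.018760150873651266 ff 22.40959793329239 F jig xyz [ 2.62 -0.39  6.01] T [-0.26 -0.56  0.01]
top foot 1148 x [-32.9   0.1  34.5] y [-29.3   0.5  29. ] z 0.0199
top roller 42 x [-24.8 -19.8 -15. ] y [-44.6 -40.  -34.3] z 0.0788
top cheek 12 x [-23.9 -22.5 -22. ] y [-10.3  -1.4   9.7] z 0.0459
top roller 43 x [16.  21.4 26.4] y [-44.8 -40.1 -34.9] z 0.0788
top cheek 8 x [25.  26.7 28.1] y [-11.1  -5.9   7.8] z 0.0508
scene foot 742 x [-26.5  16.8  38.5] y [-28.7  -6.5  29.5] z 0.0197
scene roller 40 x [-23.5 -16.  -10.5] y [-44.3 -38.6 -33.7] z 0.0788
scene cheek 183 x [-23.5 -20.7 -17.8] y [-10.1   1.1  11.4] z 0.0443
scene roller 38 x [17.9 23.4 29.7] y [-44.7 -39.  -34.5] z 0.0786
scene cheek 193 x [26.4 29.4 31.9] y [-9.9  0.2 10.8] z 0.0446
```

View pics/scene2.png

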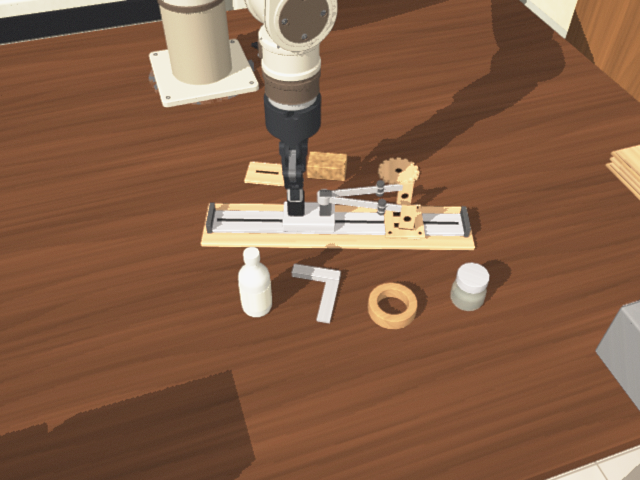

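The scene view shows the cheeks beside the foot at about (404,195), with the carriage gripped at (296,208). Both cheeks measure within 1 mm of the slots' middle, and the gap is still open. The fin grip puts the track centre line at TCP x of about +2.0 mm. Release and lift.

Call:
drive_tool --commands '[{"x": 0,"y": 0.5,"z": 0,"twist": 0},{"x": 0,"y": 0.5,"z": 0,"twist": 0},{"x": 0,"y": 0.5,"z": 0,"twist": 0},{"x": 0,"y": 0.5,"z": -30,"twist": 0},{"x": 0,"y": 0.5,"z": -55,"twist": 0},{"x": 40,"y": 0.5,"z": -55,"twist": 0},{"x": 85,"y": 0.5,"z": -55,"twist": 0},{"x": 128,"y": 0.5,"z": -55,"twist": 0},{"x": 128,"y": 0.5,"z": -55,"twist": 0},{"x": 128,"y": 0.5,"z": -55,"twist": 0}]' --claw -1

```text
time_s: 5.88
eef_pos: [0.5243, 0.1728, 0.099]
ee_rot: [[0.333, 0.943, -0.002], [0.943, -0.333, -0.001], [-0.001, -0.002, -1.0]]
ft_force: [-0.2, -0.5, -0.1]
grip_width: 0.0853
finger_force: 0.0
```

```bash
python3 st.py; python3 - <<'E'
from h import *
save("wrist2",capture("wrist"))
E
```

```text
5.88 tcp [0.5243 0.1728 0.099 ] foot frame mm [  1.6 -41.3] yaw -19.46 w 0.08527791470249468 ff 0.0 F jig xyz [-0.04 -0.5  -0.1 ] T [-0.03 -0.03  0.02]
```

View pics/wrist2.png

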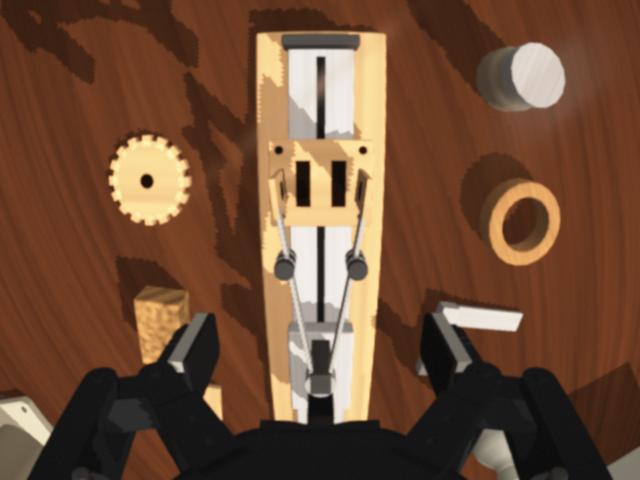

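The wrist view shows the cheeks beside the slots at (277,190) and (363,190), and rollers at (285,264) and (357,264), centred between the fingers. Descend and squeeze gradually.

Call:
drive_tool --commands '[{"x": 1,"y": 0.3,"z": 30,"twist": 0},{"x": 1,"y": 0.3,"z": 54,"twist": 0},{"x": 1,"y": 0.3,"z": 54,"twist": 0},{"x": 1,"y": 0.3,"z": 54,"twist": 0},{"x": 1,"y": 0.3,"z": 54,"twist": 0}]'

```text
time_s: 6.55
eef_pos: [0.5269, 0.174, 0.0471]
ee_rot: [[0.334, 0.943, 0.002], [0.943, -0.334, 0.001], [0.002, 0.002, -1.0]]
ft_force: [-0.2, -0.1, -0.2]
grip_width: 0.0853
finger_force: 0.0
```

Call:
drive_tool --commands '[{"x": 0,"y": 0,"z": 0,"twist": 0},{"x": 0,"y": 0,"z": 0,"twist": 0},{"x": 0,"y": 0,"z": 0,"twist": 0},{"x": 0,"y": 0,"z": 0,"twist": 0},{"x": 0,"y": 0,"z": 0,"twist": 0},{"x": 0,"y": 0,"z": 0,"twist": 0}]' --claw 0 --force 20

```text
time_s: 7.3
eef_pos: [0.5265, 0.1746, 0.0465]
ee_rot: [[0.333, 0.943, 0.002], [0.943, -0.333, 0.001], [0.002, 0.001, -1.0]]
ft_force: [-1.0, 0.8, 5.8]
grip_width: 0.0423
finger_force: 4.2
```

Call:
drive_tool --commands '[{"x": 0,"y": 0,"z": 0,"twist": 0},{"x": 0,"y": 0,"z": 0,"twist": 0},{"x": 0,"y": 0,"z": 0,"twist": 0},{"x": 0,"y": 0,"z": 0,"twist": 0},{"x": 0,"y": 0,"z": 0,"twist": 0},{"x": 0,"y": 0,"z": 0,"twist": 0}]' --claw 0.165

```text
time_s: 8.05
eef_pos: [0.5268, 0.1748, 0.0469]
ee_rot: [[0.333, 0.943, 0.002], [0.943, -0.333, 0.001], [0.002, 0.002, -1.0]]
ft_force: [-0.5, 0.5, 7.2]
grip_width: 0.0358
finger_force: 6.1
```

```bash
python3 st.py; python3 m.py 3 1 5; python3 - <<'E'
from h import *
save("wrist3",capture("wrist"))
E
```

```text
8.05 tcp [0.5268 0.1748 0.0469] foot frame mm [  3.3 -38.6] yaw -19.46 w 0.03583233316749938 ff 6.059020534157753 F jig xyz [-0.66  0.34  7.18] T [ 0.32  0.19 -0.01]
scene foot 850 x [-25.3  16.3  38.7] y [-28.8  -6.3  29.3] z 0.0197
scene cheek 51 x [-9.7 -7.1 -5.6] y [-8.7 -0.3 12. ] z 0.0543
scene roller 17 x [26.7 28.5 31. ] y [-49.7 -46.5 -28. ] z 0.081
scene cheek 195 x [16.2 18.7 21.3] y [-9.   1.8 12.5] z 0.0443
```

View pics/wrist3.png

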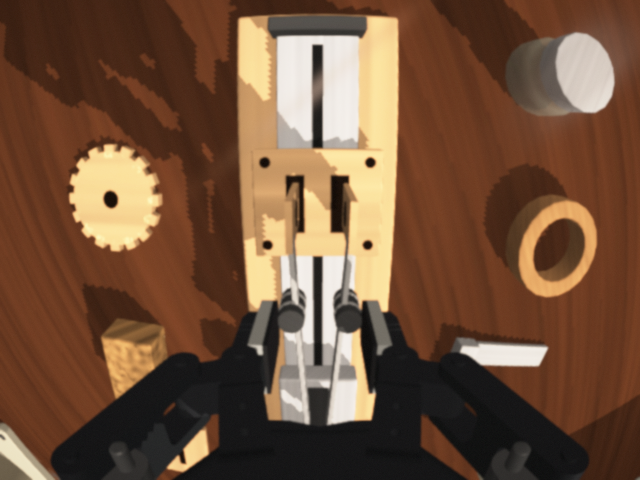

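The wrist view shows the cheeks at about (293,205) and (347,205) above their slots at (295,203) and (340,203), so the pair sits slightly to the right (+x). Force, fin calibration and the camera together suggest the true width is about 1 mm over. I'll shift about 1.5 mm towards -x and close slightly more.

Call:
drive_tool --commands '[{"x": 0,"y": -0.8,"z": 0,"twist": 0},{"x": 0,"y": -1.5,"z": 0,"twist": 0},{"x": 0,"y": -1.5,"z": 0,"twist": 0},{"x": 0,"y": -1.5,"z": 0,"twist": 0},{"x": 0,"y": -1.5,"z": 0,"twist": 0},{"x": 0,"y": -1.5,"z": 0,"twist": 0}]' --claw 0.19

```text
time_s: 8.95
eef_pos: [0.5261, 0.1752, 0.047]
ee_rot: [[0.333, 0.943, 0.004], [0.943, -0.333, 0.001], [0.002, 0.003, -1.0]]
ft_force: [1.2, 0.9, 6.4]
grip_width: 0.0346
finger_force: 6.3
```

```bash
python3 st.py; python3 m.py 4 1 5; python3 - <<'E'
from h import *
c=capture("wrist"); p=cv2.resize(c["pixels"][130:350,220:420],None,fx=2.7,fy=2.7,interpolation=cv2.INTER_CUBIC)
s=cv2.imread("pics/scene4.png")[165:255,350:450]; s=cv2.resize(s,(int(100*594/90*.3)*1,int(90*594/90*.3)))
cv2.imwrite("pics/w4.png",cv2.cvtColor(p,cv2.COLOR_RGB2BGR)); np.savez("wrist4",**c)
E
```

```text
8.95 tcp [0.5261 0.1752 0.047 ] foot frame mm [  2.6 -38.5] yaw -19.46 w 0.034616378652822175 ff 6.3445863872766495 F jig xyz [0.83 1.29 6.43] T [ 0.18 -0.07  0.05]
scene foot 868 x [-26.5  14.9  38.5] y [-28.9  -6.   29.1] z 0.0198
scene cheek 40 x [-10.4  -8.3  -6.3] y [-8.7 -0.8 11.9] z 0.0547
scene roller 21 x [23.4 26.8 32.2] y [-49.6 -44.  -28.8] z 0.08
scene cheek 193 x [14.7 16.7 19.7] y [-8.7  1.8 12.6] z 0.0451
```

View pics/w4.png

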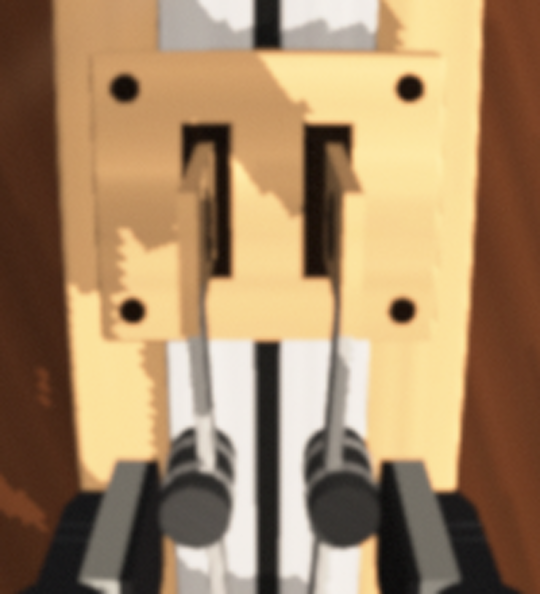

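The crop shows both cheeks symmetric over their slots: cheeks at about 200 and 340, slots at 207 and 328, with parallax. The camera puts the gap at about 25 mm, centred, and the force is close to 6.5 N. Last step is a small trim, then let it settle.

Call:
drive_tool --commands '[{"x": 0,"y": 0,"z": 0,"twist": 0},{"x": 0,"y": 0,"z": 0,"twist": 0},{"x": 0,"y": 0,"z": 0,"twist": 0},{"x": 0,"y": 0,"z": 0,"twist": 0},{"x": 0,"y": 0,"z": 0,"twist": 0},{"x": 0,"y": 0,"z": 0,"twist": 0}]' --claw 0.198

```text
time_s: 9.85
eef_pos: [0.5261, 0.1752, 0.0471]
ee_rot: [[0.333, 0.943, 0.004], [0.943, -0.333, 0.001], [0.002, 0.003, -1.0]]
ft_force: [1.1, 1.4, 5.8]
grip_width: 0.0347
finger_force: 6.5
```

```bash
for i in 5 6; do python3 st.py; python3 m.py $i 1 5|grep cheek; done
```

```text
9.85 tcp [0.5261 0.1752 0.0471] foot frame mm [  2.6 -38.5] yaw -19.46 w 0.03470690543893263 ff 6.4552415907382965 F jig xyz [0.58 1.65 5.84] T [ 0.2  -0.07  0.09]
scene cheek 37 x [-10.1  -7.7  -5.2] y [-8.7 -4.8 11.1] z 0.0547
scene cheek 195 x [14.3 16.7 18.9] y [-8.8  2.  12.8] z 0.0445
9.95 tcp [0.5262 0.1752 0.0471] foot frame mm [  2.6 -38.4] yaw -19.46 w 0.034199337128592584 ff 6.455300375819206 F jig xyz [1.31 1.29 6.31] T [ 0.12 -0.15  0.08]
scene cheek 38 x [-10.2  -7.8  -6. ] y [-8.7 -4.2 11.9] z 0.0545
scene cheek 189 x [14.1 16.7 19. ] y [-8.7  2.2 12.8] z 0.0444
```

Pad force is 6.46 N against 6.5 N expected, the cheeks are centred, and the forward offset is about 1.9 mm, so everything is within tolerance.

```bash
python3 -c "from rig import r; print(r.sign_off())"
```

```text
the job is handed in; nothing more can be done
None
```

I slid the open tweezers to the slots, squeezed them to about the marked 24 mm gap, and handed the job in with the gripper still holding; the sign-off gave no verdict. At hand-in, pad force was 6.46 N (6.5 N expected at that gap) and the cheeks sat over their slots, about 2 mm forward of the middle.

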